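# Hold the scanner lid half open

### The arm

A 6-joint arm with a two-finger parallel gripper is mounted at the origin on the work surface. World frame = base frame: x ahead of the robot, y to its left, z up, the work surface at z = 0. Lengths are in m, angles in degrees, forces in N, time in s.
With the tool pointing down it reaches from about 0.4 to 0.825 m from the base axis. Payload 7 kg.
Tool frame: the origin (TCP) lies at the very end of the fingers, on their centre line; the grasp point (between the pads) lies 19 mm behind it; z points along the fingers, y is the direction in which the jaws open and shut (so a half turn about z gives the same grasp; the last joint's range is limited). The gripper opens to 88 mm and grips with 3 to 60 N. Pads are 19 mm wide; open, the fingers measure 130 mm over their backs; the gripper's body (78 mm by 193 mm) begins 47 mm behind the grasp point.
Start: joints at [-54.54, 20.546, 0.682, 0, -70.136, -16.507], TCP at [0.219, -0.638, 0.227] pointing down, gripper open.
Joint ranges: [-176.03, 176.03], [-82.01, 121.73], [-58.28, 71.71], [-173.87, 95.51], [-174.79, -0.11], [-173.66, 173.66]. Speed limits (degrees/s): [136.94, 136.94, 172.46, 180, 180, 180].

### API

Orientations are given as [roll, pitch, yaw] about the fixed x, y, z axes, in that order (R = Rz(yaw) Ry(pitch) Rx(roll)).
In Python, from plant import ctrl, snapshot, workorder gives the robot as it stands. The module is installed in compiled form; this text tells all that it offers.
- The arm moves only by the shell command python3 -m creep 'ROWS'. ROWS is JSON, a list of rows, each a list of 5 numbers: the shift along the tool's x, y, z scaled (see below), then the turn about the tool's z scaled (see below), then the finger opening in mm, from 0 to 87.6. A call has exactly 8 rows; each row is the pose to reach, as a shift and turn from the pose commanded when the call began, along the tool's axes at that moment, turning the shorter way round; what a row does not reach only later rows make up. The controller multiplies each number of a shift by 0.1 m and each number of a turn by 180 degrees. A row lasts 1/12 s, in which the tool goes at most 41.7 mm and 7.16 degrees, less where a joint would pass 70% of its speed; a pose out of reach is approached as far as the arm can. A call with a number of a shift or a turn outside -1 to 1 is refused whole. A call with a gripper value outside its range is refused whole. The fingers move at their own pace and stop on an object; the grip force is fixed at half the most. Time passes only in rows, so rows that repeat a pose let the fingers close, or fill a call up. It gives the time, the measured TCP pose, the force and the opening at its end, in the units of the state.
- ctrl.get_obs(): the state, without advancing time (a new reading comes with each control period).
- snapshot(name): name is "side" or "top"; returns a dict with "img" (384x512x3 uint8, blue, green, red), "camera_matrix" (3x3 intrinsics, pixels), "xyz" and "rotation" of the camera in the world. Camera axes: x right, y up, looking along -z (the intrinsics and any distortion apply to the point x, -y, -z); pixel columns grow to the right and rows downward; lengths in m; the calibration is good to about 2 mm. A picture is of the moment at which its call begins. There is no depth.
- workorder.close_job(): hands the job in, once; it reports no verdict.
The state is a dict: "clock": time; "joint_pos": joint angles; "qvel": joint speeds; "tau": joint torques, N m; "tool_pos": TCP position; "orientation": TCP orientation; "force": force on the tool from outside, world axes, zero at the start; "moment": the same for the moment, N m; "opening": finger opening in m.
Only numpy, scipy, OpenCV 4.12 (cv2) and the standard library are available. Lean on these libraries where they do the work, as an engineer would, in place of code of your own. Each camera call takes 0.05 s, during which the arm holds its last target.

### The job

I want to lay the next page of the building instructions on the flatbed scanner. Take the small ramekin of kit parts off its lid without tipping it and stand it on the desk, leaving the other dishes where they are. Then lift the lid to 45 degrees and keep holding it steady there with the gripper, for it falls shut when let go: finish while holding it.

Things in the scene. Friction and masses are not known exactly. Their poses are not given: they have to be found in the camera images.
- scanner: Grey flatbed scanner, fixed; base 250 mm deep, 400 wide, 52 high. Origin: centre of its underside, on the desk. +x from its front to its rear (away from the robot within 0.2 rad), +y to its left, z up. Mid-front is a finger recess under the lid's edge, 180 mm wide, open to the front: it goes 32 mm back from the front face (x = -125 mm) and spans 8 to 52 mm above the desk.
- scanner_lid (a joint): Lid angle in rad: 0 shut (flat), grows as the front edge rises, limit 1.4; 45 degrees = 0.785. The lid is a paler grey slab 251 mm deep, 400 wide, 14 thick, about 0.7 kg; shut, its underside is 54 mm, its top 68 mm above the desk. Hinge line along the scanner's y at x = +120, z = 54 mm of its frame. The hinge turns freely, without spring or catch: the lid falls shut from any angle.
- lid_edge (a point): Middle of the lid's front lower edge, moving with the lid, 251 mm from the hinge line. Shut, it lies at x = -131, y = 0, z = 54 mm of the scanner's frame, overhanging the base's front by 6 mm. x points along the lid to the hinge, z out of its top face. Fingertips tilted 40 to 45 degrees can enter the recess from the front and hook this edge from below.
- ramekin_mid (a point): Centre, 19 mm above its underside, of the small white fluted ramekin standing on the lid: round, 66 mm across the rim, 60 mm at the foot, 38 mm high, wall 5 mm, floor 6 mm, about 130 g, z up. The little parts lying in it (up to 15 mm above its underside) are fixed to it.
- big_ramekin_a: Bystander: large white ramekin, 90 mm across, 48 mm high, loose on the desk to the left or right of the scanner. Origin: centre of its underside.
- big_ramekin_b: Bystander: another large white ramekin of the same size, loose on the desk to the left or right of the scanner. Origin: centre of its underside.
- glass_bowl: Bystander: clear glass bowl, 90 mm across the rim, 45 mm high, loose on the desk to the left or right of the scanner. Origin: centre of its underside.

How it is judged (in metres and radians):
On the way, in this order (a step that is already met when the one before it is completed fails the run):
1. the small ramekin stands upright on the desk, let go, with the lid still shut (height (world z) of ramekin_mid between 0.015 and 0.0225 m and angle between ramekin_mid's own z axis and vertical below 0.1 rad and contact force between the fingers and ramekin below 0.05 N and linear speed of ramekin below 0.03 m/s and value of joint scanner_lid below 0.06 rad), for 0.2 s.
2. the lid is held at 45 degrees by the gripper (value of joint scanner_lid between 0.68 and 0.89 rad and contact force between any of the fingers, the arm and scanner_lid above 0.8 N), for 0.5 s.
At the end, for the whole second after the job is handed in: The robot is still holding the lid, steady at 45 degrees (within 6 degrees), the gripper pressing on it with at least 0.8 N and no dish propping it; the small ramekin stands upright on the desk, let go and at rest; the other dishes are within 30 mm of where they were (all of step 2 and velocity of joint scanner_lid between -0.1 and 0.1 rad/s and height (world z) of ramekin_mid between 0.015 and 0.0225 m and angle between ramekin_mid's own z axis and vertical below 0.1 rad and contact force between the fingers and ramekin below 0.05 N and linear speed of ramekin below 0.03 m/s and contact force between each of ramekin, big_ramekin_a, big_ramekin_b, glass_bowl and scanner_lid below 0.1 N and distance of each of big_ramekin_a, big_ramekin_b, glass_bowl from where it was at the start of the episode below 0.03 m); the arm keeps its last pose, push and grip.
It fails at once if the small ramekin is tipped so far that its parts would spill (about 29 degrees) (angle between ramekin_mid's own z axis and vertical above 0.5 rad).
It fails at once if one of the other dishes is pushed away or knocked over (distance of any of big_ramekin_a, big_ramekin_b, glass_bowl from where it was at the start of the episode above 0.03 m or angle between any of big_ramekin_a, big_ramekin_b, glass_bowl's own z axis and vertical above 0.4 rad).
It also fails if it takes over 54 s, if anything falls off the work surface, if the arm or the gripper's body presses on something with over 40 N, if the wrist force passes 120 N, or if a joint passes its speed limit or range.

## Working session

There is one attempt and no reset: what is moved stays moved. The work goes in short steps, Python scripts to look and compute and a shell command to move; the robot and the scene stay as the last step left them, time stands still between calls to the robot, and variables do not carry over. Pictures are saved under pics/ and viewed, and the job is handed in when it is done.

```bash
mkdir -p pics; python3 - <<'E'
from plant import ctrl, snapshot
import cv2
print(ctrl.get_obs())
for n in("side","top"):
    s=snapshot(n); cv2.imwrite(f"pics/{n}0.png",s["img"]); print(n,s["camera_matrix"],s["xyz"],s["rotation"],[k for k in s])
E
```

```text
{'clock': 0.0, 'joint_pos': array([-5.45370838e+01,  2.05920055e+01,  6.36020356e-01, -1.95162025e-02,
       -7.01377997e+01, -1.65067708e+01]), 'qvel': array([-0.01475578, -0.00242705,  0.08544338, -0.02087733,  0.04748953,
        0.12035245]), 'tau': array([ 4.10064797e-05, -5.82729757e+01,  2.93056798e+01,  6.99726015e+00,
        7.00436009e-03, -1.58500002e-04]), 'tool_pos': array([ 0.21908564, -0.63794825,  0.22563523]), 'orientation': array([ 1.79904867e+02, -9.05893778e-03, -1.61050493e+02]), 'force': array([ 0.31272267, -0.21576089, -1.06872037]), 'moment': array([ 0.01968751, -0.01788534, -0.00313293]), 'opening': 0.08773665719639703}
side [[393.357921     0.         259.03375715]
 [  0.         393.357921   190.15994283]
 [  0.           0.           1.        ]] [0.04095069 0.82025889 0.73104388] [  58.09104542   -0.16912299 -142.16160774] ['img', 'camera_matrix', 'xyz', 'rotation']
top [[461.14335263   0.         256.76757396]
 [  0.         461.14335263 184.19684245]
 [  0.           0.           1.        ]] [0.57283182 0.02410789 1.6782319 ] [  2.33351584  -0.43099472 -89.09141129] ['img', 'camera_matrix', 'xyz', 'rotation']
```

View pics/side0.png

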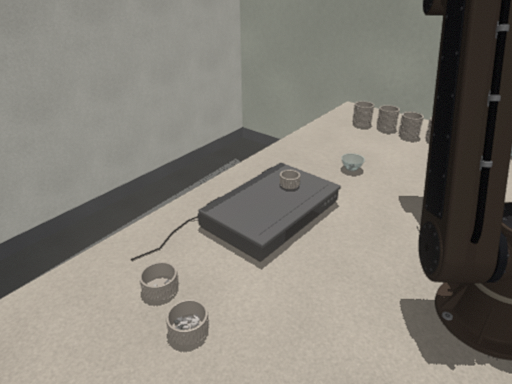

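View pics/top0.png

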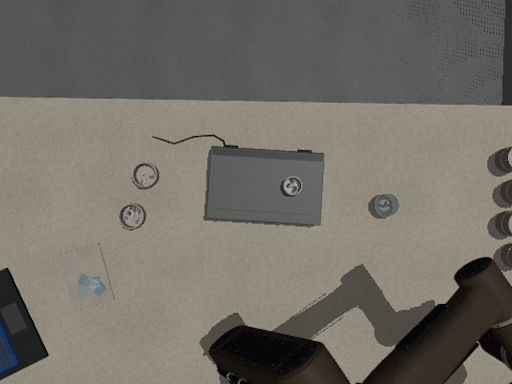

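The top view shows the scanner at about columns 205–324 and rows 147–225, with the small ramekin at (292,186). The two big ramekins are at (145,176) and (133,216), and the glass bowl is at (384,206). Next I'll measure them.

```bash
cat > h.py <<'E'
import numpy as np, cv2
from scipy.spatial.transform import Rotation as R
from plant import ctrl, snapshot
def ray(s,u,v):
    d=np.linalg.inv(s["camera_matrix"])@[u,v,1]; d=np.array([d[0],-d[1],-d[2]])
    return np.array(s["xyz"]),R.from_euler('xyz',s["rotation"],degrees=True).apply(d)
def onz(s,u,v,z):
    o,d=ray(s,u,v); return o+d*(z-o[2])/d[2]
def proj(s,p):
    c=R.from_euler('xyz',s["rotation"],degrees=True).inv().apply(np.array(p)-s["xyz"])
    q=s["camera_matrix"]@[c[0],-c[1],-c[2]]; return q[:2]/q[2]
def shot(n,name,crop=None,k=1):
    s=snapshot(n); im=s["img"]
    if crop: x0,x1,y0,y1=crop; im=im[y0:y1,x0:x1]
    cv2.imwrite(f"pics/{name}.png",cv2.resize(im,None,fx=k,fy=k,interpolation=cv2.INTER_CUBIC)); return s
E
python3 - <<'E'
from h import *
s=shot("top","topc",(120,410,130,240),2.7)
im=s["img"]; g=im.max(2).astype(int)
print(im[190,240],im[190,195],im[222,260],im[228,260],im[150,260])
m=((g<110)).astype(np.uint8)*255
m[:, :198]=0; m[:,335:]=0; m[:140]=0; m[232:]=0
c=max(cv2.findContours(m,0,2)[0],key=cv2.contourArea); print(cv2.minAreaRect(c),cv2.boundingRect(c))
print(cv2.boxPoints(cv2.minAreaRect(c)))
shot("side","sidec",(190,380,150,270),4)
E
```

```text
[94 94 94] [130 143 149] [65 72 75] [124 139 144] [71 71 70]
((263.8614196777344, 183.45835876464844), (117.22921752929688, 81.41399383544922), 3.7313973903656006) (203, 140, 122, 88)
[[202.7219  220.26447]
 [208.02023 139.02307]
 [325.00095 146.65225]
 [319.7026  227.89365]]
```

View pics/topc.png

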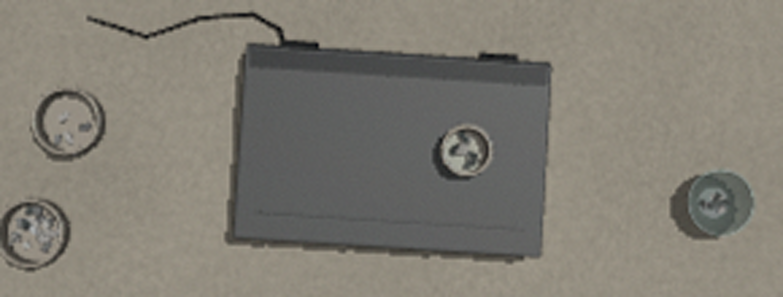

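View pics/sidec.png

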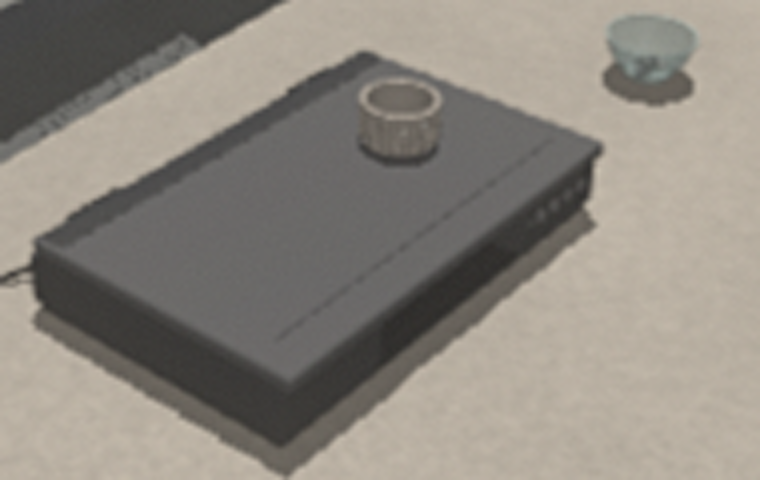

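```bash
python3 - <<'E'
from h import *
t=snapshot("top"); s=snapshot("side"); np.set_printoptions(precision=4,suppress=True)
f=lambda x,y,k,a,b:((x+.5)/k-.5+a,(y+.5)/k-.5+b)
T=lambda x,y:f(x,y,2.7,120,130); S=lambda x,y:f(x,y,4,190,150)
FLt=onz(t,*T(234,239),.068);FRt=onz(t,*T(541,257),.068)
FLs=onz(s,*S(290,384),.068);FRs=onz(s,*S(601,150),.068)
RLt=onz(t,*T(249,44),.068);RRt=onz(t,*T(551,64),.068)
print(FLt,FRt,np.linalg.norm(FLt-FRt));print(FLs,FRs,np.linalg.norm(FLs-FRs)); print(RLt,RRt)
d=FLt-FRt; print("yaw t",np.degrees(np.arctan2(-d[0],d[1])))
d=FLs-FRs; print("yaw s",np.degrees(np.arctan2(-d[0],d[1])))
print("mid",(FLt+FRt)/2,(FLs+FRs)/2)
print("ram",onz(t,*T(466.5,151),.106),onz(s,*S(401,99),.106))
for n,p in (("A",(68,123)),("B",(35,233)),): print(n,onz(t,*T(*p),.048))
print("bowl",onz(t,*T(720,204),.045),onz(s,*S(651,40),.045))
# rim by contour in top
g=t["img"][165:207,270:315].astype(int); m=((g[:,:,2]-g[:,:,0])>6).astype(np.uint8)*255
c=max(cv2.findContours(m,0,2)[0],key=cv2.contourArea); (x,y),r=cv2.minEnclosingCircle(c); print(x+270,y+165,r,onz(t,x+270,y+165,.106))
E
```

```text
[0.5173 0.1867 0.068 ] [ 0.5003 -0.2098  0.068 ] 0.39683233227809683
[0.5189 0.1886 0.068 ] [ 0.4984 -0.1979  0.068 ] 0.3870246370944879
[0.7701 0.1723 0.068 ] [ 0.7506 -0.2202  0.068 ]
yaw t -2.4555765232047606
yaw s -3.042462710578696
mid [ 0.5088 -0.0116  0.068 ] [ 0.5087 -0.0046  0.068 ]
ram [ 0.6342 -0.1086  0.106 ] [ 0.6362 -0.1107  0.106 ]
A [0.6647 0.4089 0.048 ]
B [0.5204 0.4481 0.048 ]
bowl [ 0.5723 -0.4477  0.045 ] [ 0.5717 -0.4408  0.045 ]
292.5 185.25 9.890120506286621 [ 0.6355 -0.1087  0.106 ]
```

Scanner front-lip midpoint is about (0.509, -0.010) with yaw about -2.6°. The ramekin is at (0.635, -0.109). I'll turn to yaw 177.4° so the jaws lie along the scanner's y, then head over.

```bash
cat >> h.py <<'E'
def go(x,y,z,yaw=None):
    o=ctrl.get_obs(); M=R.from_euler('xyz',o["orientation"],degrees=True)
    d=M.inv().apply(np.array([x,y,z])-o["tool_pos"])*10
    t=0 if yaw is None else -((yaw-o["orientation"][2]+180)%360-180)/180
    print("numbers",d.round(4),"turn",round(t,4),"now",o["tool_pos"].round(4),o["orientation"].round(2),"F",o["force"].round(1),"op",round(o["opening"],4),"t",round(o["clock"],2))
E
python3 -m creep '[[-0.3,0.2,0,0.03,87],[-0.6,0.4,0,0.06,87],[-0.9,0.6,0,0.09,87],[-1,0.65,0,0.12,87],[-1,0.65,0,0.12,87],[-1,0.65,0,0.12,87],[-1,0.65,0,0.12,87],[-1,0.65,0,0.12,87]]'
python3 -c "
from h import *
go(.635,-.109,.16,177.4)"
```

```text
clock: 0.97
tool_pos: [0.2921, -0.545, 0.2264]
orientation: [180.0, -0.0, 177.4]
force: [0.4, -0.7, 0.5]
opening: 0.0867
numbers [-3.2274  4.5118  0.6633] turn -0.0 now [ 0.2921 -0.545   0.2264] [ 1.7999e+02 -2.0000e-02  1.7739e+02] F [ 0.4 -0.7  0.5] op 0.0867 t 0.97
```

```bash
R='x'
python3 -m creep '[[-0.3,0.4,0,0,87],[-0.6,0.8,0,0,87],[-0.7,1,0,0,87],[-0.7,1,0,0,87],[-0.7,1,0,0,87],[-0.7,1,0,0,87],[-0.7,1,0,0,87],[-0.7,1,0,0,87]]' | sed -n 2p
python3 -m creep '[[-0.3,0.4,0,0,87],[-0.6,0.8,0,0,87],[-0.7,1,0,0,87],[-0.7,1,0,0,87],[-0.7,1,0,0,87],[-0.7,1,0,0,87],[-0.7,1,0,0,87],[-0.7,1,0,0,87]]' | sed -n 2p
python3 -m creep '[[-0.3,0.4,0,0,87],[-0.6,0.8,0,0,87],[-0.7,1,0,0,87],[-0.7,1,0,0,87],[-0.7,1,0,0,87],[-0.7,1,0,0,87],[-0.7,1,0,0,87],[-0.7,1,0,0,87]]' | sed -n 2p
python3 -m creep '[[-0.3,0.4,0,0,87],[-0.6,0.8,0,0,87],[-0.7,1,0,0,87],[-0.7,1,0,0,87],[-0.7,1,0,0,87],[-0.7,1,0,0,87],[-0.7,1,0,0,87],[-0.7,1,0,0,87]]' | sed -n 2p
python3 -c "
from h import *
go(.635,-.109,.13,177.4)"
```

```text
tool_pos: [0.3664, -0.4488, 0.2263]
tool_pos: [0.4409, -0.3522, 0.2265]
tool_pos: [0.5156, -0.2556, 0.2266]
tool_pos: [0.5901, -0.1591, 0.2268]
numbers [-0.4239  0.5215  0.968 ] turn -0.0008 now [ 0.5901 -0.1591  0.2268] [-1.8000e+02  1.0000e-02  1.7726e+02] F [ 0.3 -1.3 -0.9] op 0.0868 t 3.63
```

```bash
python3 -m creep '[[-0.2,0.25,0.2,0,87],[-0.42,0.52,0.5,0,87],[-0.42,0.52,0.82,0,87],[-0.42,0.52,0.82,0,87],[-0.42,0.52,0.82,0,87],[-0.42,0.52,0.82,0,87],[-0.42,0.52,0.82,0,87],[-0.42,0.52,0.82,0,87]]' | sed -n 2p
python3 - <<'E'
from h import *
go(.635,-.109,.077,177.4)
shot("top","t1",(230,350,140,240),6); s=shot("side","s1",(190,380,90,240),4)
E
```

```text
tool_pos: [0.636, -0.1085, 0.147]
numbers [ 0.0119 -0.0052  0.7001] turn -0.0005 now [ 0.636  -0.1085  0.147 ] [179.99   0.2  177.31] F [0.3 0.1 0.7] op 0.0867 t 4.3
```

View pics/s1.png

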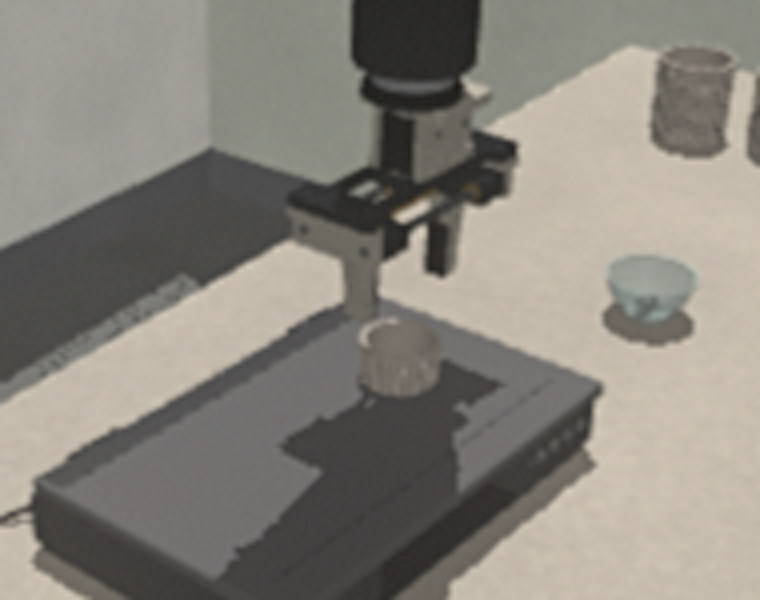

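View pics/t1.png

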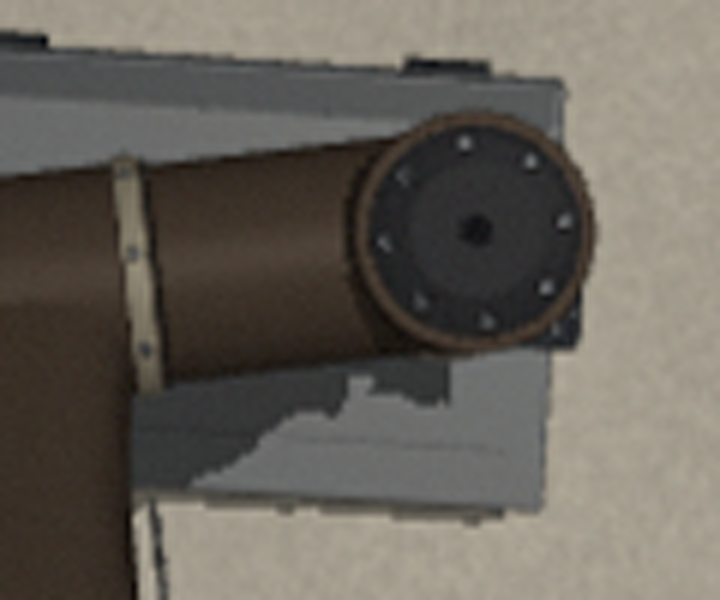

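The side view shows the jaws straddling the ramekin at crop (400,355), with the tips above the rim. Descending.

```bash
python3 -m creep '[[0.01,0,0.15,0,87],[0.01,0,0.3,0,87],[0.01,0,0.45,0,87],[0.01,0,0.57,0,87],[0.01,0,0.66,0,87],[0.01,0,0.7,0,87],[0.01,0,0.7,0,87],[0.01,0,0.7,0,87]]'
python3 - <<'E'
from h import *
s=shot("side","s2",(190,380,90,240),4)
E
```

```text
clock: 5.07
tool_pos: [0.6345, -0.1078, 0.075]
orientation: [-180.0, 0.0, 177.4]
force: [1.0, -0.2, 0.5]
opening: 0.0871
```

View pics/s2.png

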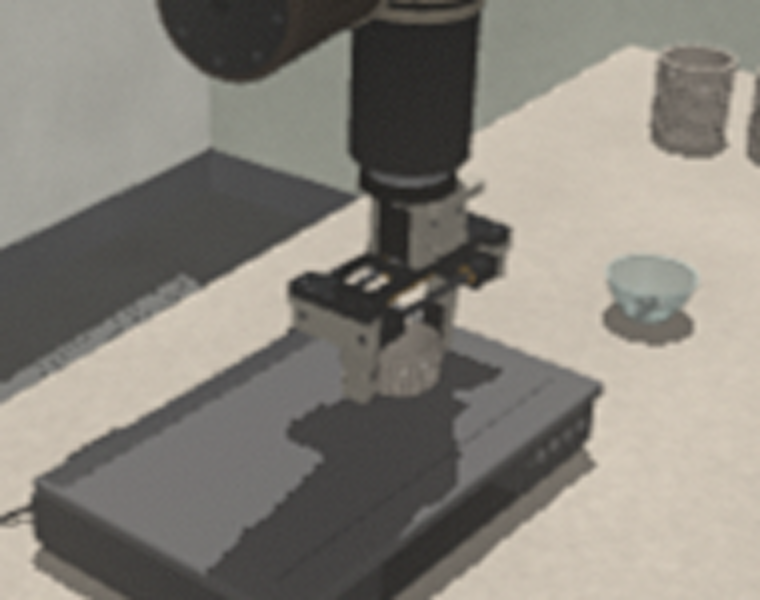

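The fingers are on both sides of the ramekin. Closing gradually.

```bash
python3 -m creep '[[0,0,0,0,80],[0,0,0,0,74],[0,0,0,0,70],[0,0,0,0,66],[0,0,0,0,60],[0,0,0,0,55],[0,0,0,0,50],[0,0,0,0,50]]'
python3 -m creep '[[0,0,-0.03,0,40],[0,0,-0.08,0,40],[0,0,-0.15,0,40],[0,0,-0.25,0,40],[0,0,-0.35,0,40],[0,0,-0.42,0,40],[0,0,-0.45,0,40],[0,0,-0.45,0,40]]'
python3 - <<'E'
from h import *
s=shot("side","s3",(190,380,90,240),4)
E
```

```text
clock: 5.78
tool_pos: [0.6345, -0.108, 0.0751]
orientation: [-180.0, 0.0, 177.4]
force: [-0.5, -0.7, 5.0]
opening: 0.0652
clock: 6.45
tool_pos: [0.6349, -0.1077, 0.121]
orientation: [180.0, 0.1, 177.4]
force: [0.1, -0.5, -1.7]
opening: 0.0658
```

View pics/s3.png

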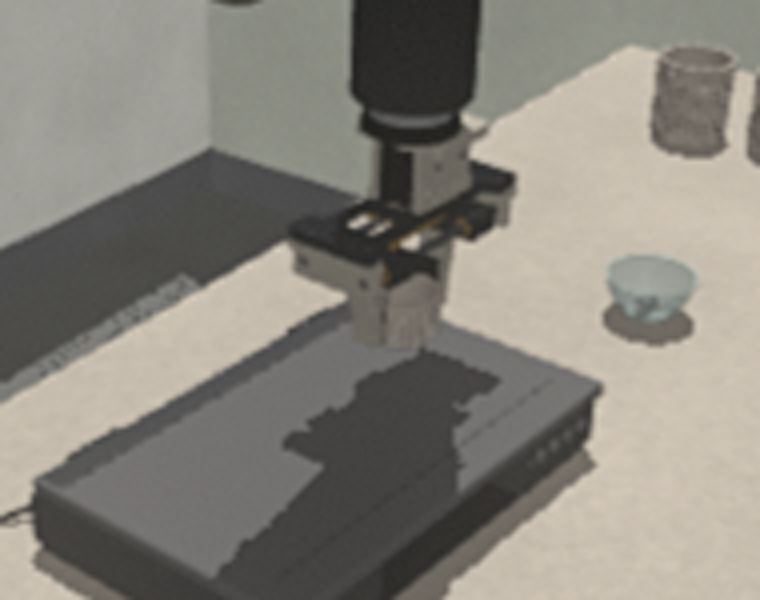

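Holding with an opening of 65.8 mm and level. I'll carry it to the free desk spot in front of the scanner's right corner, about (0.42, -0.29).

```bash
python3 -m creep '[[0.06,-0.05,0,0,40],[0.18,-0.15,0,0,40],[0.35,-0.3,0,0,40],[0.52,-0.45,0,0,40],[0.7,-0.6,0,0,40],[0.85,-0.75,0,0,40],[0.96,-0.86,0,0,40],[1,-0.9,0,0,40]]' | sed -n 2p
python3 -m creep '[[0.06,-0.05,0,0,40],[0.18,-0.15,0,0,40],[0.35,-0.3,0,0,40],[0.52,-0.45,0,0,40],[0.7,-0.6,0,0,40],[0.85,-0.75,0,0,40],[0.96,-0.86,0,0,40],[1,-0.9,0,0,40]]' | sed -n 2p
python3 - <<'E'
from h import *
go(.42,-.29,.012)
s=shot("side","s4",(190,420,90,290),3); s=shot("top","t4")
E
```

```text
tool_pos: [0.5274, -0.1946, 0.1194]
tool_pos: [0.4241, -0.2792, 0.1194]
numbers [ 0.0351 -0.1095  1.0742] turn 0 now [ 0.4241 -0.2792  0.1194] [ 1.7999e+02 -4.0000e-02  1.7730e+02] F [-0.  -0.1 -1. ] op 0.0656 t 7.83
```

View pics/s4.png

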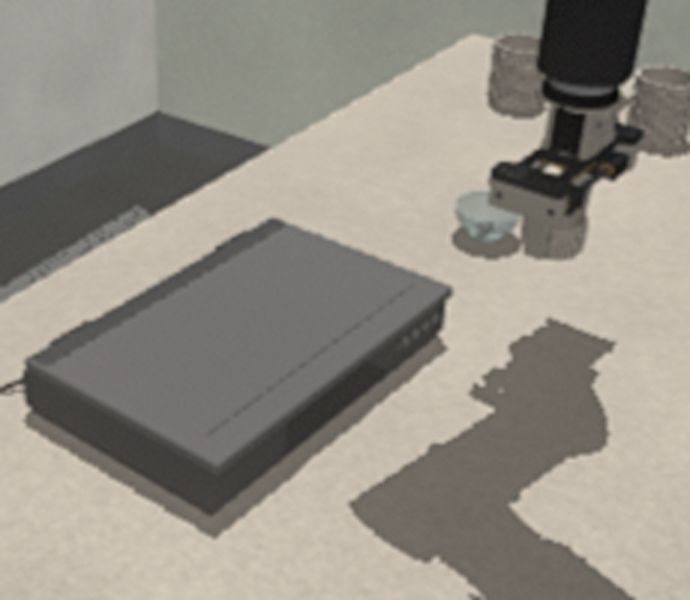

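The ramekin is in the jaws over clear desk, with the bowl well to the rear right. Lowering.

```bash
python3 -m creep '[[0,0,0.15,0,40],[0,0,0.35,0,40],[0,0,0.55,0,40],[0,0,0.72,0,40],[0,0,0.86,0,40],[0,0,0.95,0,40],[0,0,1,0,40],[0,0,1,0,40]]'
python3 -m creep '[[0,0,0.02,0,40],[0,0,0.04,0,40],[0,0,0.06,0,40],[0,0,0.07,0,40],[0,0,0.08,0,40],[0,0,0.08,0,40],[0,0,0.08,0,40],[0,0,0.08,0,40]]'
```

```text
clock: 8.6
tool_pos: [0.4261, -0.2779, 0.0187]
orientation: [180.0, -0.1, 177.4]
force: [-0.6, 0.1, -0.2]
opening: 0.0652
clock: 9.27
tool_pos: [0.4262, -0.2784, 0.0117]
orientation: [-180.0, 0.0, 177.4]
force: [0.1, 0.1, -1.2]
opening: 0.0659
```

```bash
python3 -m creep '[[0,0,0.01,0,40],[0,0,0.02,0,40],[0,0,0.03,0,40],[0,0,0.04,0,40],[0,0,0.05,0,40],[0,0,0.05,0,40],[0,0,0.05,0,40],[0,0,0.05,0,40]]'
python3 - <<'E'
from h import *
s=shot("side","s5",(300,420,120,220),6)
E
```

```text
clock: 9.93
tool_pos: [0.4261, -0.2783, 0.007]
orientation: [-180.0, 0.0, 177.4]
force: [-2.6, 2.2, 7.6]
opening: 0.0655
```

View pics/s5.png

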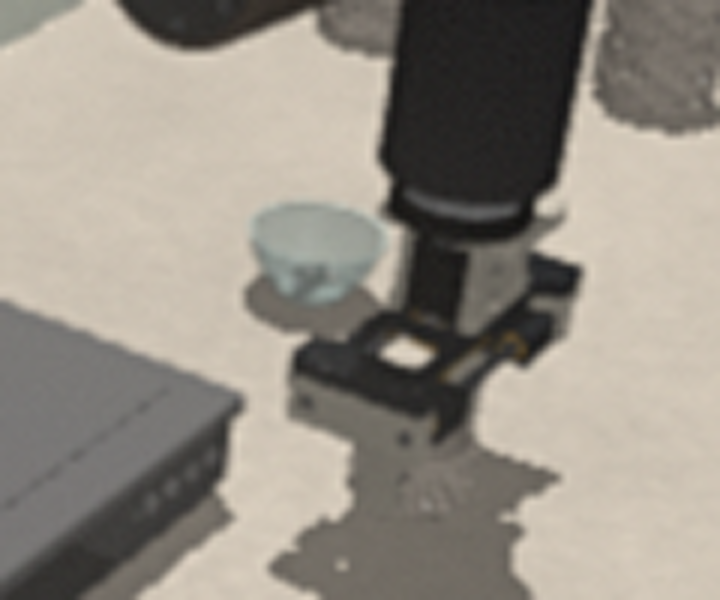

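Contact with the desk reads 7.6 N upward and the ramekin is standing. Releasing gently.

```bash
python3 -m creep '[[0,0,0,0,68],[0,0,0,0,71],[0,0,0,0,75],[0,0,0,0,79],[0,0,0,0,83],[0,0,0,0,87],[0,0,0,0,87],[0,0,0,0,87]]'
python3 -m creep '[[0,0,-0.05,0,87],[0,0,-0.15,0,87],[0,0,-0.3,0,87],[0,0,-0.5,0,87],[0,0,-0.7,0,87],[0,0,-0.9,0,87],[0,0,-1,0,87],[0,0,-1,0,87]]'
python3 - <<'E'
from h import *
s=shot("side","s6",(300,420,120,220),6)
go(0,0,0)
E
```

```text
clock: 10.65
tool_pos: [0.4261, -0.2783, 0.0065]
orientation: [180.0, -0.0, 177.4]
force: [-0.4, 0.5, -1.2]
opening: 0.0868
clock: 11.32
tool_pos: [0.4277, -0.2788, 0.1097]
orientation: [-179.9, 0.3, 177.4]
force: [0.3, -0.6, -0.0]
opening: 0.087
numbers [4.3968 2.5854 1.0658] turn 0 now [ 0.4269 -0.2785  0.1082] [-179.97    0.19  177.36] F [-0.5 -0.5  0.6] op 0.0872 t 11.37
```

View pics/s6.png

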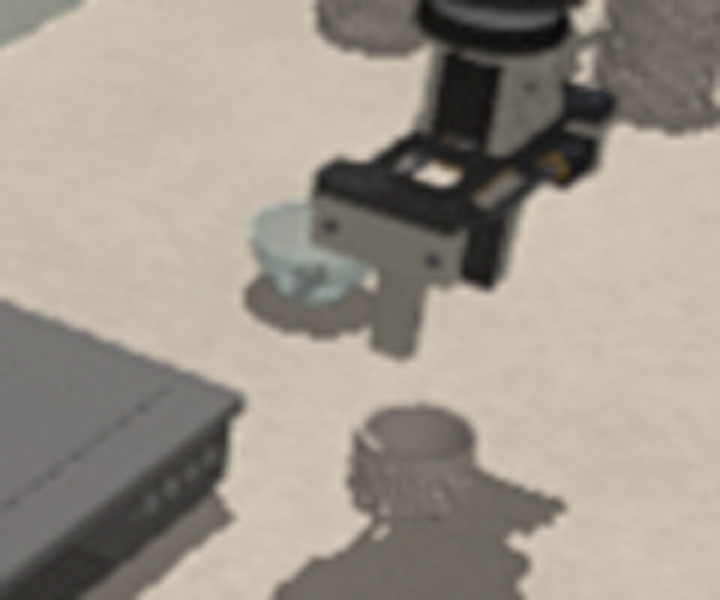

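The ramekin stands upright and free at crop (415,460).

A move can't tilt the tool, so I'll work the lid with vertical, closed fingers. They press on the front lip in the middle and ride up along the arc. Friction starts the lift, and after that the lower lip edge is blocked by the finger face. Staging in front of the scanner next.

```bash
python3 -m creep '[[0,0.15,0,0,70],[0,0.4,0,0,50],[0,0.7,0,0,30],[0,1,0,0,10],[0,1,0,0,0],[0,1,0,0,0],[0,1,0,0,0],[0,1,0,0,0]]' |sed -n 2p
python3 -m creep '[[0,0.3,0,0,0],[0,0.6,0,0,0],[0,0.9,0,0,0],[0,1,0,0,0],[0,1,0,0,0],[0,1,0,0,0],[0,1,0,0,0],[0,1,0,0,0]]' |sed -n 2p
python3 -m creep '[[-0.05,0.3,0.2,0,0],[-0.15,0.6,0.4,0,0],[-0.3,0.7,0.6,0,0],[-0.36,0.7,0.74,0,0],[-0.36,0.7,0.74,0,0],[-0.36,0.7,0.74,0,0],[-0.36,0.7,0.74,0,0],[-0.36,0.7,0.74,0,0]]'
python3 - <<'E'
from h import *
go(.500,-.01,.035,177.4)
s=shot("side","s7",(190,380,90,260),4)
E
```

```text
tool_pos: [0.4304, -0.1789, 0.1061]
tool_pos: [0.4352, -0.0795, 0.1064]
clock: 13.37
tool_pos: [0.4745, -0.0108, 0.0335]
orientation: [180.0, 0.1, 177.3]
force: [-0.8, 0.9, 1.1]
opening: 0.0003
numbers [-0.2539  0.0204 -0.0149] turn -0.0006 now [ 0.4745 -0.0108  0.0335] [1.7998e+02 6.0000e-02 1.7730e+02] F [-0.8  0.9  1.1] op 0.0003 t 13.37
```

View pics/s7.png

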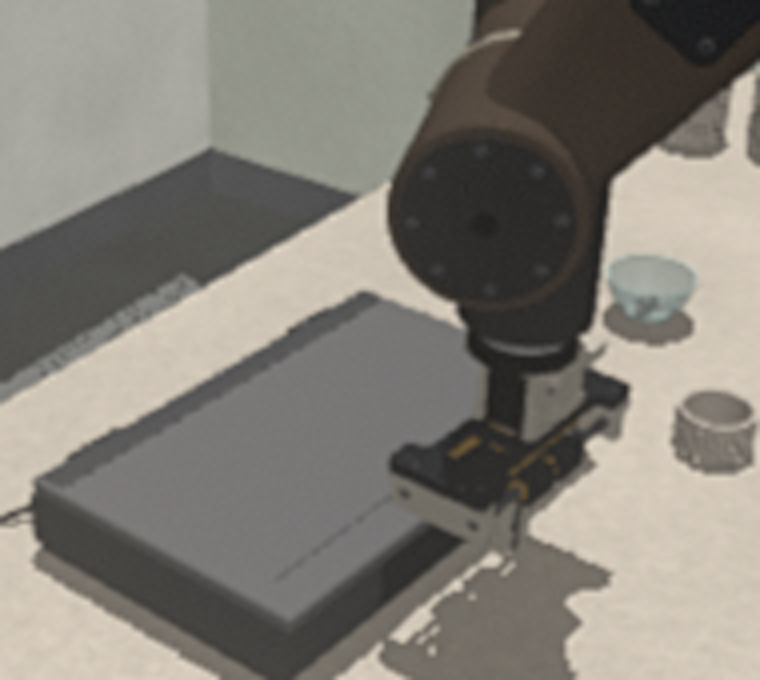

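The hand is in front of the lip, with the fingers under the body near crop (495,540), and nothing is touching. Advancing to contact.

```bash
python3 -m creep '[[-0.05,0,0,0,0],[-0.1,0,0,0,0],[-0.14,0,0,0,0],[-0.17,0,0,0,0],[-0.2,0,0,0,0],[-0.2,0,0,0,0],[-0.2,0,0,0,0],[-0.2,0,0,0,0]]'
python3 -m creep '[[-0.01,0,0,0,0],[-0.02,0,0,0,0],[-0.03,0,0,0,0],[-0.04,0,0,0,0],[-0.05,0,0,0,0],[-0.05,0,0,0,0],[-0.05,0,0,0,0],[-0.05,0,0,0,0]]'
```

```text
clock: 14.08
tool_pos: [0.4943, -0.0113, 0.0324]
orientation: [-180.0, -0.0, 177.3]
force: [-0.2, 0.1, -0.9]
opening: 0.0001
clock: 14.75
tool_pos: [0.4987, -0.0116, 0.0323]
orientation: [-180.0, -0.1, 177.3]
force: [-4.8, 1.6, 2.1]
opening: 0.0004
```

```bash
python3 -m creep '[[-0.005,0,0,0,0],[-0.01,0,0,0,0],[-0.01,0,0,0,0],[-0.01,0,0,0,0],[-0.01,0,0,0,0],[-0.01,0,0,0,0],[-0.01,0,0,0,0],[-0.01,0,0,0,0]]'
```

```text
clock: 15.42
tool_pos: [0.4987, -0.0116, 0.0323]
orientation: [-180.0, -0.2, 177.3]
force: [-9.7, 4.0, 5.3]
opening: 0.0006
```

About 10 N of contact now. Pressing 1 mm more and going up 12 mm.

```bash
python3 -m creep '[[-0.01,0,0,0,0],[-0.01,0,-0.02,0,0],[-0.01,0,-0.04,0,0],[-0.01,0,-0.06,0,0],[-0.01,0,-0.08,0,0],[-0.01,0,-0.1,0,0],[-0.01,0,-0.12,0,0],[-0.01,0,-0.12,0,0]]'
python3 - <<'E'
from h import *
s=shot("side","s8",(190,380,90,260),4)
E
```

```text
clock: 16.08
tool_pos: [0.499, -0.0119, 0.0436]
orientation: [-180.0, -0.2, 177.3]
force: [-6.0, 2.6, -4.2]
opening: 0.0003
```

View pics/s8.png

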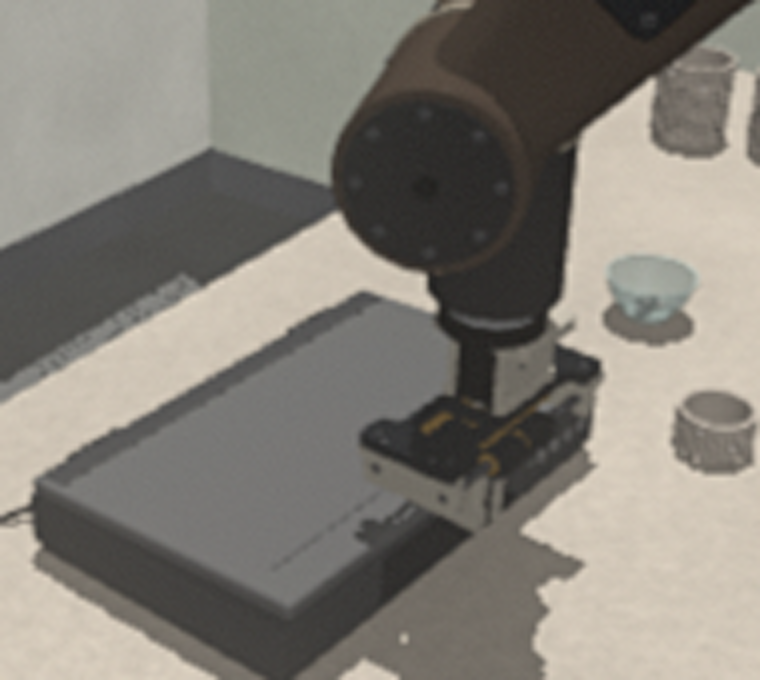

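The front-left corner rose from crop row 625 to 613, so the lid is following. Continuing along the arc.

```bash
python3 -m creep '[[-0.008,0,-0.04,0,0],[-0.013,0,-0.08,0,0],[-0.018,0,-0.13,0,0],[-0.024,0,-0.18,0,0],[-0.031,0,-0.24,0,0],[-0.038,0,-0.3,0,0],[-0.038,0,-0.3,0,0],[-0.038,0,-0.3,0,0]]'
python3 - <<'E'
from h import *
s=shot("side","s9",(190,380,90,260),4)
E
```

```text
clock: 16.8
tool_pos: [0.5019, -0.0123, 0.0732]
orientation: [-179.9, -0.3, 177.3]
force: [-9.2, 2.4, -2.7]
opening: 0.0005
```

View pics/s9.png

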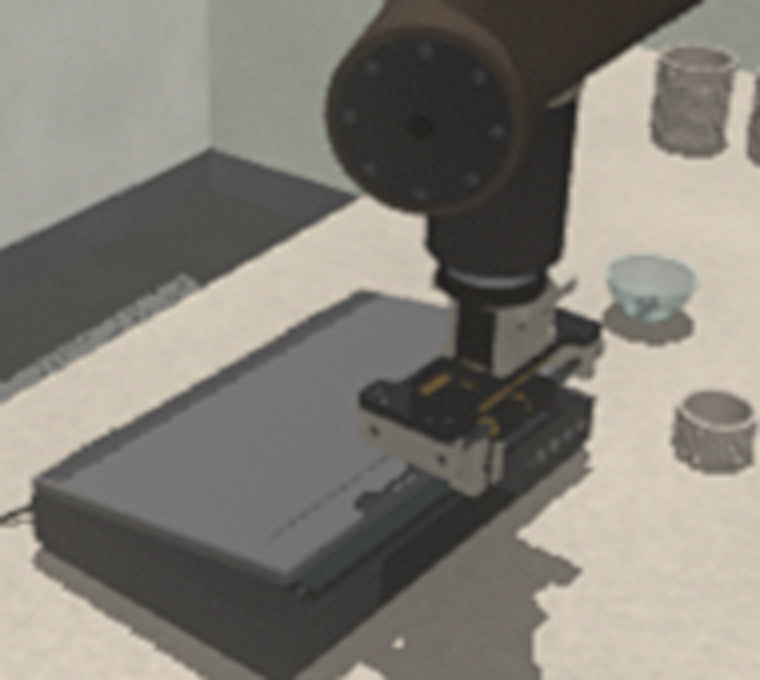

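The lid is open about 9° and the finger is still on its lip. Continuing.

```bash
python3 -m creep '[[-0.016,0,-0.09,0,0],[-0.039,0,-0.19,0,0],[-0.066,0,-0.29,0,0],[-0.09,0,-0.37,0,0],[-0.114,0,-0.44,0,0],[-0.114,0,-0.44,0,0],[-0.114,0,-0.44,0,0],[-0.114,0,-0.44,0,0]]'
python3 - <<'E'
from h import *
s=shot("side","s10",(190,380,60,260),3.5)
E
```

```text
clock: 17.52
tool_pos: [0.5123, -0.013, 0.1168]
orientation: [-179.9, -0.5, 177.3]
force: [-12.0, 2.1, 0.4]
opening: 0.0004
```

View pics/s10.png

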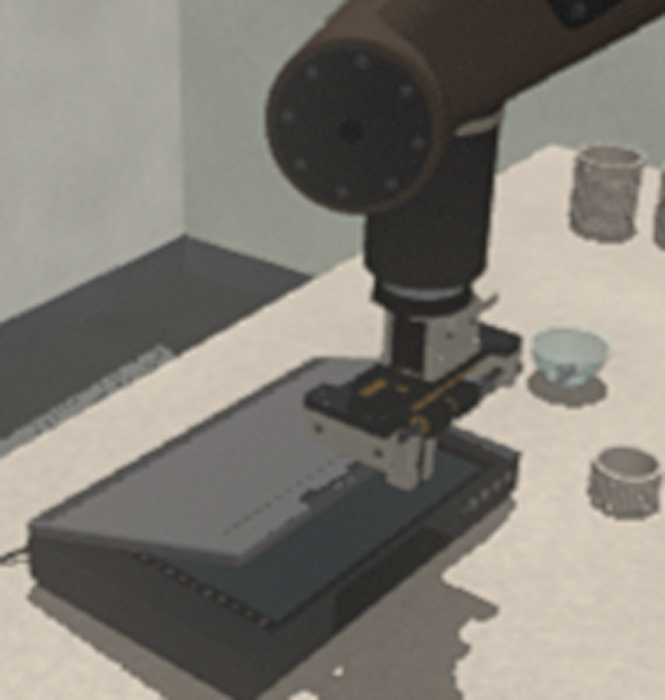

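Open about 19° with force about 12 N horizontal. Continuing with slightly less press.

```bash
python3 -m creep '[[-0.035,0,-0.1,0,0],[-0.075,0,-0.2,0,0],[-0.12,0,-0.3,0,0],[-0.165,0,-0.39,0,0],[-0.216,0,-0.48,0,0],[-0.216,0,-0.48,0,0],[-0.216,0,-0.48,0,0],[-0.216,0,-0.48,0,0]]'
python3 - <<'E'
from h import *
s=shot("side","s11",(190,380,60,260),3.5)
E
```

```text
clock: 18.23
tool_pos: [0.5349, -0.0141, 0.1655]
orientation: [-179.9, -0.4, 177.3]
force: [-11.7, -0.7, 3.7]
opening: 0.0003
```

View pics/s11.png

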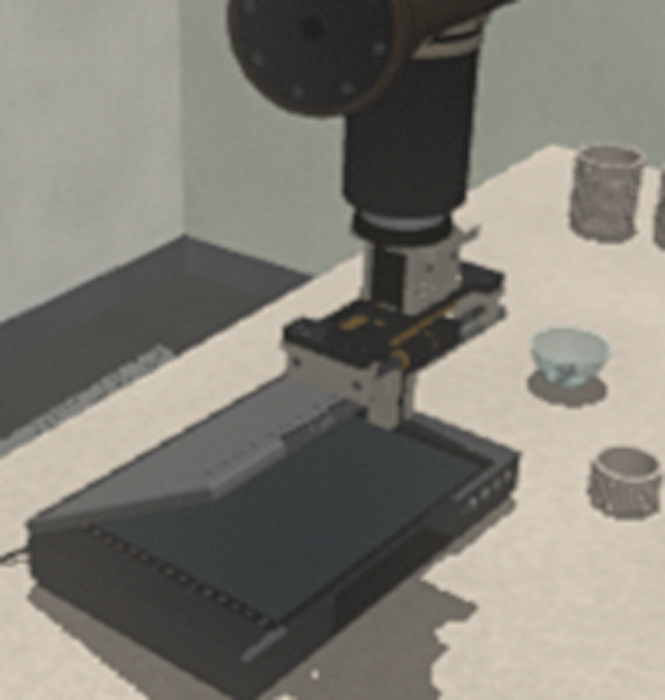

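Open about 31°. Last leg to 45°.

```bash
python3 -m creep '[[-0.06,0,-0.1,0,0],[-0.13,0,-0.2,0,0],[-0.205,0,-0.3,0,0],[-0.285,0,-0.39,0,0],[-0.36,0,-0.475,0,0],[-0.36,0,-0.475,0,0],[-0.36,0,-0.475,0,0],[-0.36,0,-0.475,0,0]]'
python3 - <<'E'
from h import *
s=shot("side","s12",(190,420,60,260),3);shot("top","t12")
E
```

```text
clock: 18.95
tool_pos: [0.5728, -0.0158, 0.214]
orientation: [-179.9, -0.2, 177.3]
force: [-8.0, -1.2, 4.1]
opening: 0.0006
```

View pics/s12.png

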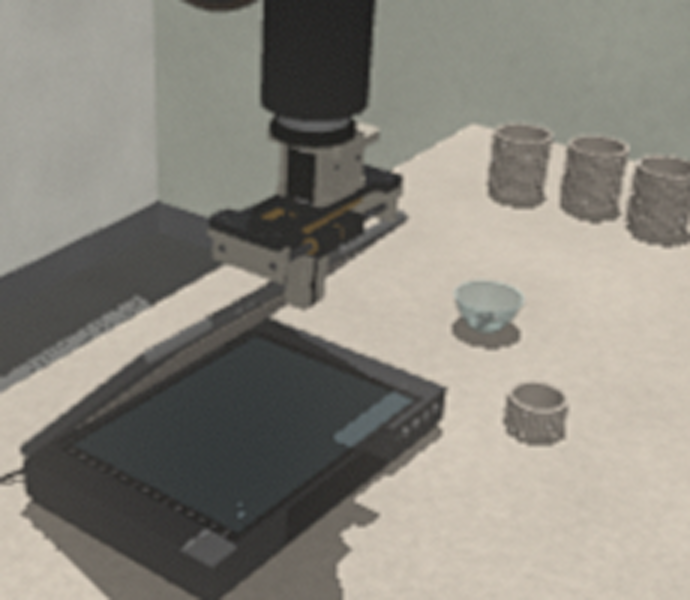

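View pics/t12.png

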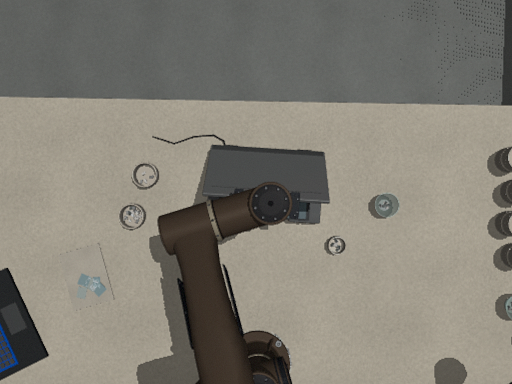

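The lid now stands near 45°. The side view shows its front edge from crop (145,358) to (290,285), and the dishes haven't moved. I'll hold for one call, then check the angle with the camera and the dish positions.

```bash
python3 -m creep '[[0,0,0,0,0],[0,0,0,0,0],[0,0,0,0,0],[0,0,0,0,0],[0,0,0,0,0],[0,0,0,0,0],[0,0,0,0,0],[0,0,0,0,0]]'
python3 - <<'E'
from h import *
np.set_printoptions(precision=1,suppress=True)
s=shot("side","s13",(190,310,100,190),6);t=shot("top","t13",(190,350,130,240),4.8)
Y=np.radians(-2.6); ax=np.array([np.cos(Y),np.sin(Y),0]); ay=np.array([-np.sin(Y),np.cos(Y),0]); m=np.array([.509,-.010,0])
for th in (40,45,50):
    r=np.radians(th)
    for yy in(.2,-.2):
        for n,(a,b) in {"low":(-.251*np.cos(r),.251*np.sin(r)),"up":(-.251*np.cos(r)+.014*np.sin(r),.251*np.sin(r)+.014*np.cos(r))}.items():
            p=m+ax*(.251+a)+ay*yy+np.array([0,0,.054+b])
            print(th,yy,n,"side",(proj(s,p)-[190,100])*6,"top",(proj(t,p)-[190,130])*4.8)
T=cv2.imread("pics/top0.png").astype(int); d=np.abs(t["img"].astype(int)-T).max(2)
for n,(u,v) in dict(A=(145,176),B=(133,216),bowl=(384,206)).items(): print(n,d[v-14:v+14,u-14:u+14].mean())
go(0,0,0)
E
```

```text
clock: 19.72
tool_pos: [0.5726, -0.0158, 0.2139]
orientation: [-179.9, -0.2, 177.3]
force: [-7.3, -1.5, 3.9]
opening: 0.0001
40 0.2 low side [326.5 540.2] top [ 56.9 340.5]
40 0.2 up side [309.9 510.6] top [ 56.  326.7]
40 -0.2 low side [840.8 234. ] top [661.4 377.6]
40 -0.2 up side [828.  210.5] top [664.8 364.1]
45 0.2 low side [299.3 494.7] top [ 55.6 317.8]
45 0.2 up side [281.2 466.1] top [ 54.9 302.3]
45 -0.2 low side [819.5 198. ] top [666.7 355.3]
45 -0.2 up side [805.1 175.4] top [670.  340.1]
50 0.2 low side [269.9 450.9] top [ 54.7 292.5]
50 0.2 up side [250.4 423.7] top [ 54.3 275.5]
50 -0.2 low side [795.7 163.6] top [671.8 330.4]
50 -0.2 up side [779.9 142.3] top [675.  313.7]
A 15.64030612244898
B 15.233418367346939
bowl 13.858418367346939
numbers [ 5.7 -0.1  2.2] turn 0 now [ 0.6 -0.   0.2] [-179.9   -0.2  177.3] F [-8.2 -1.7  3.5] op 0.0008 t 19.82
```

View pics/s13.png

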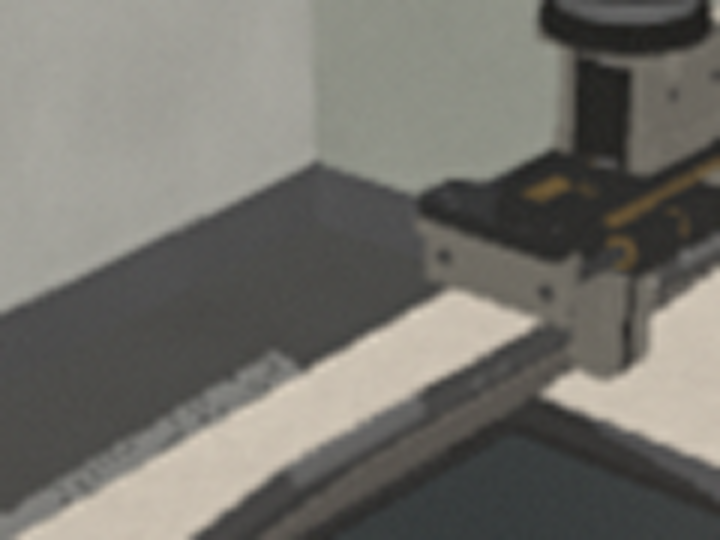

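View pics/t13.png

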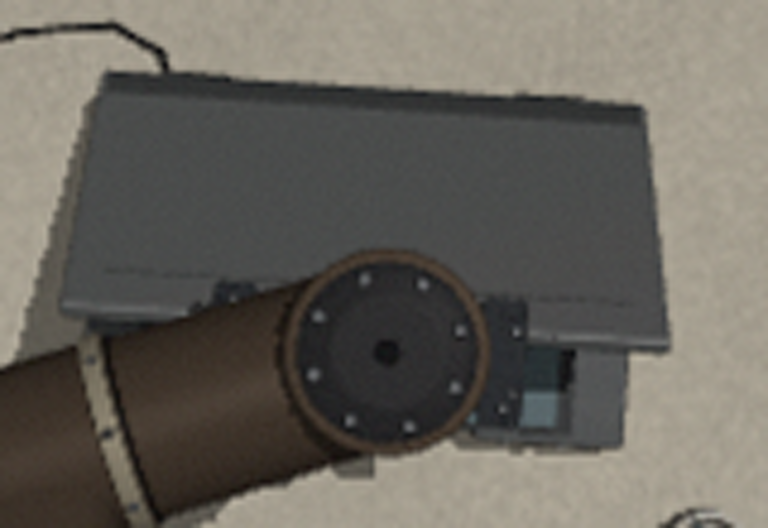

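The lid's front corners in the top view, (667,352) and (62,314), match the 45° prediction to within about 0.7°. The pose and the 8 N force are steady. The image-difference figure for the dishes needs a noise baseline, so I'll check that.

```bash
python3 - <<'E'
from h import *
t=snapshot("top"); T=cv2.imread("pics/top0.png")
d=np.abs(t["img"].astype(int)-T.astype(int)).max(2); print("blank desk",d[240:268,330:358].mean(),d[120:134,380:408].mean())
for n,(u,v) in dict(A=(145,176),B=(133,216),bowl=(384,206)).items():
    a=cv2.GaussianBlur(T,(3,3),0)[v-18:v+18,u-18:u+18]; b=cv2.GaussianBlur(t["img"],(3,3),0)[v-18:v+18,u-18:u+18]
    print(n,cv2.phaseCorrelate(a.mean(2),b.mean(2),cv2.createHanningWindow((36,36),cv2.CV_64F)))
print("ramekin",onz(t,336,245,.038))
o=ctrl.get_obs(); print(o["force"].round(1),o["tool_pos"].round(4),o["clock"])
E
```

```text
blank desk 24.932397959183675 18.025510204081634
A ((-0.0034285979923431853, 0.12687831477771994), 0.8287741758416514)
B ((0.09478931871940333, 0.037646860333051535), 0.9374500554063455)
bowl ((-0.06480913847637737, -0.06960528901502983), 0.8852628745327275)
ramekin [ 0.42867375 -0.27147785  0.038     ]
[-7.7 -1.8  4. ] [ 0.5727 -0.0158  0.2139] 19.8667
```

The dishes have moved less than 0.2 px, so that difference was image noise. Handing in while still holding the lid.

```bash
python3 -c "
from plant import workorder
print(workorder.close_job())"
```

```text
the job is handed in; nothing more can be done
None
```

The small ramekin is standing on the desk and the gripper is holding the lid open at about 45°. I handed the job in at about 19.9 s, and no verdict was reported.

**Ramekin:** I lifted it straight up off the lid and set it down upright at about (0.43, -0.27), in front of the scanner's right corner. The fingers let go with the lid still shut.

**Lid:** The moves can't tilt the tool, so I did not hook the recess with tilted fingertips. Instead I pressed the closed, vertical fingers against the middle of the lid's front edge and followed its arc upward. The lower edge now rests against the finger faces, which stop the lid from falling.

**Last checks:**
- **Lid angle:** the finger's travel gives about 45.2°, and the top camera agrees to within about 0.7°.
- **Steadiness:** the tool stayed within 0.2 mm over the last second, pressing with about 8 N.
- **Other dishes:** all three moved less than 0.2 pixel in the top view. A cruder image comparison had suggested a change there, but blank desk differed even more, so it was noise.

No check failed. After release I judged the ramekin's uprightness by eye from the side view and did not measure its tilt.

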